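# Offer up the cover plate of a small paste pump after cleaning

### The job

The washed pump housing stands in the blue tape corners: without lifting it (its rotor is only laid in), slide it across the table until it stands squarely inside the four green tape corners. Then take the cover plate by its black bow handle and hold it level about one centimetre above the housing, not touching it, with the red paint marks on the same side and its four holes in line with the four threaded holes, so that the screws can be put in. Finish while still holding the cover there, with the rotor and the seal ring undisturbed and the other things on the table left where they are.

Things in the scene. Friction and masses are not known exactly. Their poses are not given: they have to be found in the camera images.
- housing: Steel pump housing lying on its back: block 108 (x) x 68 (y) x 48 (z) mm, 0.65 kg, loose. Origin: centre of underside, z up. On top a 46 mm bore 30 mm deep, a black seal ring round it, four threaded holes near the corners. A pipe port (35 mm across, axis 23 mm up) sticks out 25 mm from each short face (+x, -x). Long faces (+y, -y) flat: grip across the 68 mm, or push. Red mark mid +y edge.
- rotor: White plastic star rotor, 43 mm across and 22 mm high (hub 24 mm), 50 g, laid loosely in the housing's bore, on the floor of the bore 18 mm above the housing's underside; it lies below the housing's top face. Origin: centre of its underside.
- green_place: Place for assembly: four L-shaped corners of green tape, flat on the table, inner edges 124 (x) x 84 (y) mm apart, so the housing stands inside with 8 mm to spare all round. Origin: middle of the four corners, at table height; x along the long side, as the housing's x shall lie.
- blue_place: The same four corners in blue tape: the place for the washed parts, where the housing stands at the start. Origin and axes as for the green place.
- cover: Steel cover plate 108 (x) x 68 (y) x 8 (z) mm, 0.30 kg, loose, flat on the table at the start. Origin: centre of underside, z up. Same outline as the housing; four 12 mm through holes near the corners; a round boss 54 mm across, 3 mm high, on top under the handle. Red mark in the middle of the +y edge: it belongs over the housing's mark (cover x along housing x, not turned by half).
- cover_grip (a point): Middle of the cover's bow handle, 42 mm above the cover's underside: a black straight bar along the cover's x, 74 mm long, 11 mm wide (y) and 10 mm high, on two legs 62 mm apart; 26 mm of free room between its lower edge and the boss. Axes as the cover's.
- hole0 (a point): Centre of the cover's 12 mm hole near its +x +y corner, at the underside; 43 mm in x and 23 mm in y from the middle. Belongs over thread0.
- thread0 (a point): Centre of the mouth of the housing's threaded hole near its +x +y corner, in the top face 48 mm above the table; 43 mm in x and 23 mm in y from the middle.
- hole1 (a point): Centre of the cover's 12 mm hole near its -x +y corner, at the underside; 43 mm in x and 23 mm in y from the middle. Belongs over thread1.
- thread1 (a point): Centre of the mouth of the housing's threaded hole near its -x +y corner, in the top face 48 mm above the table; 43 mm in x and 23 mm in y from the middle.
- hole2 (a point): Centre of the cover's 12 mm hole near its -x -y corner, at the underside; 43 mm in x and 23 mm in y from the middle. Belongs over thread2.
- thread2 (a point): Centre of the mouth of the housing's threaded hole near its -x -y corner, in the top face 48 mm above the table; 43 mm in x and 23 mm in y from the middle.
- hole3 (a point): Centre of the cover's 12 mm hole near its +x -y corner, at the underside; 43 mm in x and 23 mm in y from the middle. Belongs over thread3.
- thread3 (a point): Centre of the mouth of the housing's threaded hole near its +x -y corner, in the top face 48 mm above the table; 43 mm in x and 23 mm in y from the middle.
- screw_dish: Round steel dish, 80 mm wide, 18 mm high, with the four cover screws in it; loose; a bystander, to be left where it is. Origin: centre of its underside.
- hex_key: Hex key, 33 x 86 x 7 mm, lying on the table; loose; a bystander, to be left where it is. Origin: centre of its underside.
- tape_roll: Roll of brown packing tape lying flat, 101 mm wide, 48 mm high; loose; a bystander, to be left where it is. Origin: centre of its underside.
- date_stamp: Date stamp standing upright, 30 x 42 x 88 mm; loose; a bystander, to be left where it is. Origin: centre of its underside.
- marker_1: Grey and black marker pen, 134 mm long, lying on the table; loose; a bystander, to be left where it is. Origin: centre of its underside.

How it is judged:
On the way, in this order (a step that is already met when the one before it is completed fails the run):
1. the housing has been slid into the green corners and stands there squarely (horizontal distance between housing and green_place below 0.015 m and angle between the x axis of housing and the x axis of green_place, either way round below 0.2 rad and height (world z) of housing below 0.004 m and angle between housing's own z axis and vertical below 0.05 rad and linear speed of housing below 0.02 m/s), for 0.2 s.
2. the cover is held level just above the housing, holes in line with the threaded holes (angle between cover's own z axis and vertical below 0.08 rad and contact force between the fingers and cover above 1 N and contact force between cover and housing below 0.05 N and contact force between cover and rotor below 0.05 N and linear speed of cover below 0.02 m/s and horizontal distance between hole0 and thread0 below 0.004 m and z of hole0 in the frame of housing between 0.051 and 0.07 m and horizontal distance between hole1 and thread1 below 0.004 m and z of hole1 in the frame of housing between 0.051 and 0.07 m and horizontal distance between hole2 and thread2 below 0.004 m and z of hole2 in the frame of housing between 0.051 and 0.07 m and horizontal distance between hole3 and thread3 below 0.004 m and z of hole3 in the frame of housing between 0.051 and 0.07 m), for 0.3 s.
At the end, for the whole second after the job is handed in: Housing flat in the green place (centre within 15 mm, 0.2 rad), rotor in its bore. Cover held still by the gripper, level (0.08 rad), touching nothing else; at all four holes its underside is 3 to 22 mm above the housing and the hole within 4 mm, from above, of its own thread (red over red) (all of step 1 and all of step 2 and horizontal distance between rotor and housing below 0.006 m and z of rotor in the frame of housing below 0.024 m); the arm keeps its last pose, push and grip.
It fails at once if the housing is lifted off the table (height (world z) of housing above 0.006 m).
It fails at once if the housing is tipped (angle between housing's own z axis and vertical above 0.1 rad).
It fails at once if the rotor has come out of the bore (z of rotor in the frame of housing above 0.03 m).
It fails at once if the cover is pressed on to the housing and its seal ring (contact force between cover and housing above 3 N).
It fails at once if a bystander (dish, hex key, tape, stamp, marker) has been moved by more than 30 mm (distance of any of screw_dish, hex_key, tape_roll, date_stamp, marker_1 from where it was at the start of the episode above 0.03 m).
It also fails if it takes over 72 s, if anything falls off the work surface, if the arm or the gripper's body presses on something with over 40 N, if the wrist force passes 120 N, or if a joint passes its speed limit or range.

### The arm

A 6-joint arm with a two-finger parallel gripper is mounted at the origin on the work surface; the furniture and walls round the work are solid. World frame = base frame: x ahead of the robot, y to its left, z up, the work surface at z = 0. Lengths are in m, angles in rad, forces in N, time in s.
With the tool pointing down it reaches from about 0.3 to 0.775 m from the base axis. Payload 14.6 kg.
Tool frame: the origin (TCP) lies on the centre line of the jaws, within the pads' length; the fingertips stand 25 mm ahead of it and the grasp point (between the pads) lies 6 mm ahead of it; z points along the fingers, y is the line along which they close (so a half turn about z gives the same grasp; the last joint's range is limited). The gripper opens to 94 mm and grips with 3 to 60 N. Pads are 16 mm wide; open, the fingers measure 119 mm over their backs; the gripper's body (75 mm by 177 mm) begins 78 mm behind the grasp point.
Start: joints at [-1.259, 0.3, 1.521, -0, 1.321, -0.067], TCP at [0.203, -0.511, 0.23] pointing down, gripper open.
Joint ranges: [-3.03, 3.03], [-0.79, 2.21], [0.23, 2.52], [-1.04, 4.18], [0, 3.07], [-2.55, 2.55]. Speed limits (rad/s): [2.22, 2.22, 2.57, 3.14, 3.14, 3.14].

### API

Orientations are given as [roll, pitch, yaw] about the fixed x, y, z axes, in that order (R = Rz(yaw) Ry(pitch) Rx(roll)).
In Python, from workcell import observe, imaging, r gives the robot as it stands. The module is installed in compiled form; this text tells all that it offers.
- The arm moves only by the tool move_arm, never from a script. Its argument "motion" is one flat list of numbers, 7 for each row, row after row: the shift along the tool's x, y, z in mm, then the turn, a rotation vector about the tool's x, y, z in degrees, then the opening, from -1 (shut) to 1 (fully open). In form: [dx, dy, dz, rx, ry, rz, fingers, dx, dy, dz, rx, ry, rz, fingers, ...]. A call has 1 to 8 rows; each row shifts and turns the commanded pose from where the row before left it, along the tool's axes as they then stand; what a row does not reach is not made up. A row lasts 1/10 s, in which the tool goes at most 50 mm and 8.59 degrees, less where a joint would pass 70% of its speed; a pose out of reach is approached as far as the arm can. A call is refused whole if a number of a shift passes 50 or a number of a turn 8.59, either way. A call with a gripper value outside its range is refused whole. The fingers move at their own pace and stop on an object; the grip force is fixed at half the most. Time passes only in rows, so rows that do not move let the fingers close. It gives the time, the measured TCP pose, the force, the opening and the grip force at its end, in the units of the state.
- observe(): the state, without advancing time (a new reading comes with each control period).
- imaging.camera(name): name is "side" or "top"; returns the picture (480x640x3 uint8, red, green, blue); there is no depth.
- imaging.camera_model(name): a dict with "fx", "fy", "cx", "cy" (pixels), "k1" (the pictures are not rectified: a ray, as slopes to the right and down, at radius r is drawn at 1 + k1 r^2 times it, then the intrinsics apply), "R" (3x3) and "t" (3): a world point X has camera coordinates R X + t. Camera axes: x right, y down, z forward; pixel columns grow to the right and rows downward; lengths in m; the calibration is good to about 2 mm. A picture is of the moment at which its call begins. camera_model takes no time and is no camera call.
- r.job_done(): hands the job in; it is judged then, once.
Trained networks look in the newest picture that a camera, given by its name, has taken for a name from the list of things; names that differ only in an ending like _2 or _b are one class to them, and where a whole thing is asked for, a point or a joint stands for the part that bears it (a point fixed in the world has none). Each returns a list of dicts, best first, with "conf" (0 to 1); they miss things now and then, are a little off and sometimes report something else, mostly with a low value. They report only what shows in the picture. A call takes as long as a camera call.
- imaging.recognise(camera, query): "box" ([left, top, right, bottom] in pixels, round what is visible of it).
- imaging.masks_of(camera, query): "pixels" (480x640 bool, what is visible of it) and "box" ([left, top, right, bottom] in pixels, round what is visible of it).
- imaging.tip_of(camera, query): "centre" ([row, column] in pixels: a listed point, or the origin of a listed thing).
The state is a dict: "t": time; "qpos": joint angles; "qd": joint speeds; "joint_torque": joint torques, N m; "position": TCP position; "ee_rot": TCP orientation; "ft_force": force on the tool from outside, world axes, zero at the start; "torque": the same for the moment, N m; "width": finger opening in m; "gripper_force": force on a finger pad.
Only numpy, scipy, OpenCV 4.12 (cv2) and the standard library are available. Lean on these libraries where they do the work, as an engineer would, in place of code of your own. Each camera call takes 0.05 s, during which the arm holds its last target. There are 200 camera calls.

## Working session

There is one attempt and no reset: what is moved stays moved. The work goes in short steps, Python scripts to look and compute and a tool call to move; the robot and the scene stay as the last step left them, time stands still between calls to the robot, and variables do not carry over. Pictures are saved under pics/ and viewed, at most 10 in all, crops included, and the job is handed in when it is done.

Besides the shell and the picture viewer there is one more tool, called after "Call:" as name(argument=value, ...) on one line, values as JSON. move_arm: Moves the arm, as the interface text tells. Its arguments: {"type":"object","properties":{"motion":{"type":"array","items":{"type":"number"}}},"required":["motion"]}

```bash
mkdir -p pics
cat > h.py <<'E'
import numpy as np, cv2
from workcell import observe, imaging, r
def K(n):
    m=imaging.camera_model(n); return m,np.array(m["R"]),np.array(m["t"])
def px2w(n,u,v,z):
    m,R,t=K(n); d=np.array([(u-m["cx"])/m["fx"],(v-m["cy"])/m["fy"]]); s=d.copy()
    for _ in range(20): s=d/(1+m["k1"]*(s@s))
    ray=R.T@np.array([s[0],s[1],1]); c=-R.T@t
    return c+ray*(z-c[2])/ray[2]
def w2px(n,X):
    m,R,t=K(n); c=R@np.array(X)+t; s=c[:2]/c[2]; s=s*(1+m["k1"]*(s@s))
    return np.array([s[0]*m["fx"]+m["cx"],s[1]*m["fy"]+m["cy"]])
def save(n,f):
    im=imaging.camera(n); cv2.imwrite(f"pics/{f}.png",im[...,::-1]); return im
E
python3 - <<'E'
from h import *
for c in("top","side"):
    save(c,c+"0"); m,R,t=K(c); print(c,-R.T@t,R[2],m["fx"],m["k1"])
    for q,z in dict(housing=0,green_place=0,blue_place=0,cover=0,cover_grip=.042,hole0=0,hole1=0,hole2=0,hole3=0,thread0=.048,thread1=.048,thread2=.048,thread3=.048,screw_dish=0,hex_key=0,tape_roll=0,date_stamp=0,marker_1=0).items():
        o=imaging.tip_of(c,q)[:2]
        print(q,[(round(d["conf"],2),np.round(d["centre"]),np.round(px2w(c,d["centre"][1],d["centre"][0],z)[:2],3)) for d in o])
print(observe())
E
```

```text
top [0.47710624 0.02830976 1.30393307] [ 0.06300518  0.01546036 -0.99789344] 587.0593912953666 0.030020649339713188
housing [(0.74, array([287., 299.]), array([0.466, 0.1  ]))]
green_place [(0.29, array([257., 178.]), array([0.53 , 0.371]))]
blue_place [(0.57, array([283., 469.]), array([ 0.479, -0.274]))]
cover [(0.65, array([206., 362.]), array([ 0.647, -0.038])), (0.6, array([187., 360.]), array([ 0.692, -0.032]))]
cover_grip [(0.61, array([186., 361.]), array([ 0.687, -0.034]))]
hole0 [(0.93, array([177., 340.]), array([0.712, 0.012])), (0.8, array([164., 356.]), array([ 0.744, -0.024]))]
hole1 [(0.93, array([177., 340.]), array([0.712, 0.012])), (0.8, array([164., 356.]), array([ 0.744, -0.024]))]
hole2 [(0.93, array([177., 340.]), array([0.712, 0.012])), (0.8, array([164., 356.]), array([ 0.744, -0.024]))]
hole3 [(0.93, array([177., 340.]), array([0.712, 0.012])), (0.8, array([164., 356.]), array([ 0.744, -0.024]))]
thread0 [(0.84, array([265., 308.]), array([0.515, 0.08 ])), (0.66, array([306., 284.]), array([0.427, 0.13 ]))]
thread1 [(0.84, array([265., 308.]), array([0.515, 
[... 2239 characters left out ...]
.]), array([ 0.406, -0.323]))]
{'t': 1.9, 'qpos': array([-1.25859453e+00,  2.99904743e-01,  1.52102609e+00, -6.38844961e-06,
        1.32069026e+00, -6.65941855e-02]), 'qd': array([ 0.00046605, -0.00012973, -0.00016732, -0.00029834,  0.00022066,
        0.00126574]), 'joint_torque': array([-4.13894559e-04, -5.31658494e+01, -3.52913082e+01,  7.08129653e-02,
        2.12465215e-02, -7.79443462e-05]), 'position': array([ 0.20338456, -0.5109945 ,  0.23043193]), 'ee_rot': array([-3.14156387e+00,  4.28355938e-06,  3.78797564e-01]), 'ft_force': array([-0.30713258, -0.16769275, -0.8724579 ]), 'torque': array([-0.03382133, -0.02104782,  0.05458328]), 'gripper_force': 0.0, 'width': 0.0941533668780487}
```

View pics/top0.png

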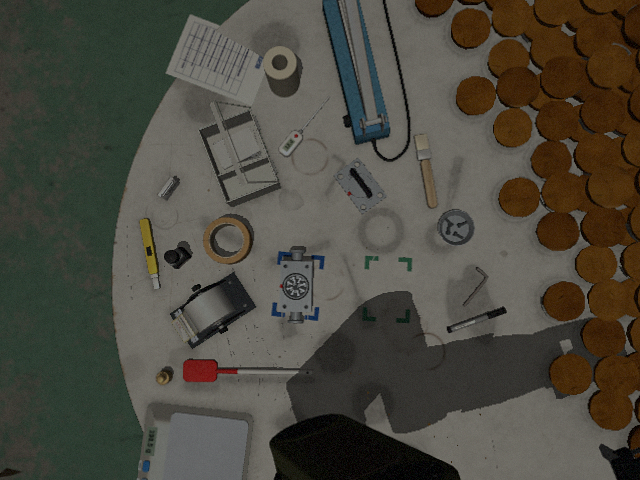

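View pics/side0.png

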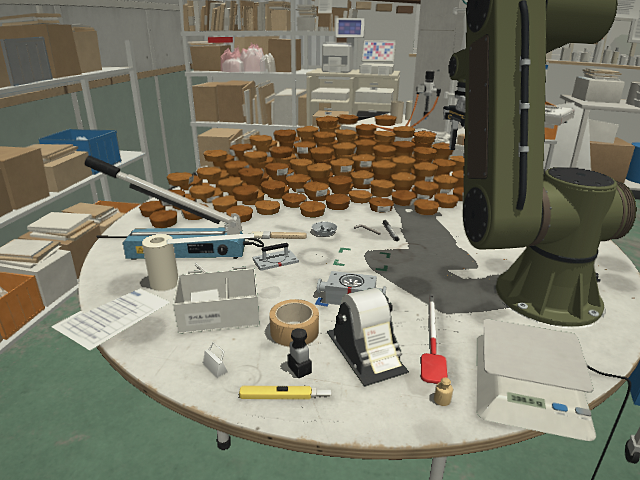

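The top view shows the housing at about (298,285), long axis along world x, with its red mark on the left (+y). Green corners sit round (387,289). The cover is at (360,186), turned, with its red mark at about (349,195). The side view agrees.

```bash
cat > fit.py <<'E'
from h import *
from scipy.optimize import least_squares
from itertools import permutations
P=np.array([[.043,.023],[-.043,.023],[-.043,-.023],[.043,-.023]])
def dets(c,q,near,z,rad=.075):
    imaging.camera(c)
    out=[]
    for d in imaging.tip_of(c,q):
        w=px2w(c,d["centre"][1],d["centre"][0],z)[:2]
        if np.hypot(*(w-near))<rad and d["conf"]>.2: out.append((d["centre"][::-1],w,round(d["conf"],2)))
    return out
def fit(q,near,yaw,z,cams=("top","side"),verb=True):
    D={c:dets(c,q,np.array(near),z) for c in cams}
    p=np.array([near[0],near[1],yaw],float)
    def pts(p): 
        R=np.array([[np.cos(p[2]),-np.sin(p[2])],[np.sin(p[2]),np.cos(p[2])]]); return P@R.T+p[:2]
    for _ in range(4):
        pr=[]
        for c in cams:
            for px,w,cf in D[c]:
                e=np.linalg.norm(pts(p)-w,axis=1); i=e.argmin()
                if e[i]<.02: pr.append((c,i,px,w))
        f=lambda p:np.concatenate([pts(p)[i]-w for c,i,px,w in pr])
        s=least_squares(f,p,loss="soft_l1",f_scale=.002); p=s.x
    if verb:
        for c,i,px,w in pr: print(c,i,np.round(px),np.round((w-pts(p)[i])*1000,1))
    return p
E
python3 - <<'E'
from fit import *
for q,z,near,yaw in (("thread0",.048,(.47,.105),0),("hole0",.008,(.69,-.03),.52)):
  for cams in (("top",),("side",),("top","side")):
    try: print(q,cams,np.round(fit(q,near,yaw,z,cams),4))
    except Exception as e: print(e)
im=imaging.camera("top"); hsv=cv2.cvtColor(im,cv2.COLOR_RGB2HSV)
for nm,lo,hi in(("green",(60,90,30),(90,255,255)),("blue",(100,110,40),(125,255,255))):
    m=cv2.inRange(hsv,lo,hi); m[:240]=0; m[335:]=0; m[:,:265]=0; m[:,430:]=0
    n,l,s,ce=cv2.connectedComponentsWithStats(m)
    print(nm,[tuple(a) for a in s[1:] if a[4]>15])
    ys,xs=np.nonzero(m); w=np.array([px2w("top",x,y,0)[:2] for x,y in zip(xs,ys)])
    if len(w): print(w.min(0),w.max(0)); rc=cv2.minAreaRect((w*1000).astype(np.float32)); print(rc)
a=im[150:330,260:430,::-1]; cv2.imwrite("pics/c1.png",cv2.resize(a,None,fx=3.3,fy=3.3,interpolation=cv2.INTER_CUBIC))
E
```

```text
top 3 [309. 264.] [-0.3 -2.2]
top 0 [286. 266.] [-6.9  1.1]
top 1 [283. 303.] [0.9 1.8]
top 2 [306. 304.] [ 2.  -0.9]
thread0 ('top',) [ 0.474   0.1042 -0.0545]
side 2 [373. 279.] [-5.1  0.9]
side 1 [369. 288.] [ 1.4 -4.6]
side 0 [331. 285.] [0.8 1.2]
thread0 ('side',) [0.4698 0.1098 0.0094]
top 0 [283. 269.] [-6.5  4.4]
top 1 [282. 306.] [0.7 8.6]
top 2 [308. 305.] [ 2.5 -2. ]
top 3 [307. 264.] [ 3.2 -1.1]
side 1 [369. 291.] [-0.3 14.9]
side 2 [374. 276.] [-5.5 -4.4]
side 0 [332. 283.] [ 0.2 -2.4]
thread0 ('top', 'side') [0.4689 0.1032 0.0288]
top 1 [362. 208.] [-2.7  5.4]
top 3 [355. 166.] [-2.4  1.3]
top 0 [340. 177.] [ 1.6 -1.5]
top 2 [382. 192.] [ 5.6 -3.6]
hole0 ('top',) [ 0.6924 -0.0325  0.6942]
side 3 [252. 260.] [ 9.5 -1.7]
side 1 [294. 261.] [-5.8  0.5]
side 0 [264. 268.] [-7.2 -1. ]
side 2 [282. 254.] [5.  3.6]
hole0 ('side',) [ 0.6968 -0.0194  0.6883]
top 2 [381. 194.] [-0.5 -4. ]
top 1 [364. 207.] [-0.6 -3.1]
top 3 [359. 163.] [ 1.2 -6.6]
top 0 [339. 176.] [-0.7 -0.5]
side 2 [285. 253.] [3.6 8.5]
side 1 [292. 262.] [-0.9 17.6]
side 0 [262. 267.] [-0.3  8.9]
hole0 ('top',
[... 232 characters left out ...]
, np.int32(8), np.int32(28)), (np.int32(397), np.int32(319), np.int32(12), np.int32(4), np.int32(17))]
[ 0.39210717 -0.14721586] [ 0.53701328 -0.04163658]
((464.6515808105469, -94.10124206542969), (101.54448699951172, 142.908203125), 87.78787231445312)
blue [(np.int32(277), np.int32(251), np.int32(15), np.int32(14), np.int32(71)), (np.int32(312), np.int32(255), np.int32(12), np.int32(14), np.int32(74)), (np.int32(272), np.int32(303), np.int32(9), np.int32(14), np.int32(70)), (np.int32(308), np.int32(307), np.int32(11), np.int32(14), np.int32(71))]
[0.39426926 0.04767353] [0.54599645 0.15943982]
((469.9781494140625, 103.39872741699219), (102.20292663574219, 143.22607421875), 84.5294418334961)
```

View pics/c1.png

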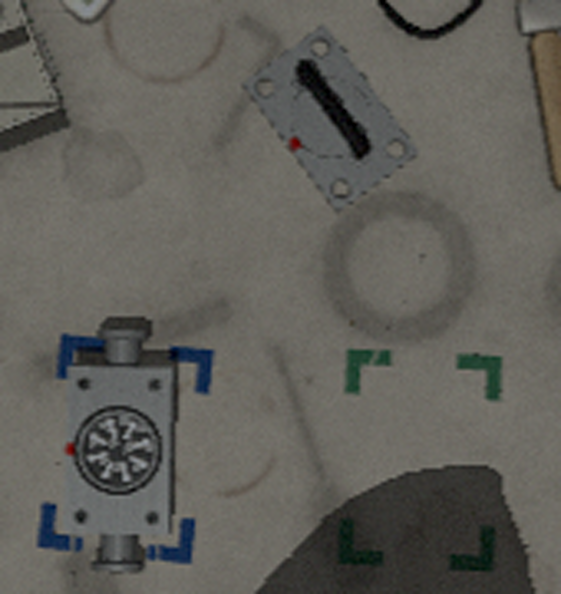

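The crop shows all four threads, the four cover holes and the tape corners. I'll refine these by hand-seeded centroids.

```bash
cat > man.py <<'E'
from fit import *
def cr(p): return [(a+.5)/3.3-.5+o for a,o in zip(p,(260,150))]
def rigid(w,Q=P):
    f=lambda p:((Q@np.array([[np.cos(p[2]),np.sin(p[2])],[-np.sin(p[2]),np.cos(p[2])]]))+p[:2]-w).ravel()
    d=(w[0]-w[1]); s=least_squares(f,[*w.mean(0),np.arctan2(d[1],d[0])]); return s.x, s.fun.reshape(-1,2)*1000
E
python3 - <<'E'
from man import *
T=[(83,384),(81,517),(152,517),(154,384)]
H=[(266,87),(341,188),(396,149),(321,47)]
G=[(347,352),(341,563),(492,569),(500,356)]  # outer corners of tape
for n,L,z,Q in(("housing",T,.048,P),("cover",H,.008,P)):
    p,e=rigid(np.array([px2w("top",*cr(a),z)[:2] for a in L]),Q); print(n,p.round(4),e.round(1).tolist())
w=np.array([px2w("top",*cr(a),0)[:2] for a in G]); print("G",w.round(4).tolist(),w.mean(0))
d=(w[0]-w[1])+(w[3]-w[2]); print("yaw",np.arctan2(d[1],d[0]),"size",np.linalg.norm(w[0]-w[1]),np.linalg.norm(w[0]-w[3]))
# ref: bar ends of handle
B=[(306,68),(359,150)]
b=np.array([px2w("top",*cr(a),.047)[:2] for a in B]); print("bar",b.mean(0),np.arctan2(*(b[0]-b[1])[::-1]),np.linalg.norm(b[0]-b[1]))
for z in(0,.05,.1): print(z,[px2w("top",u,v,z)[:2].round(3).tolist() for u,v in((257,293),(240,272),(250,240))])
p=[(u,v) for u,v in((345,293),(395,290))]
print([[px2w("side",u,v,z)[:2].round(3).tolist() for z in(0.1,.12)] for u,v in p])
E
```

```text
housing [0.4687 0.1057 0.0013] [[0.3, 0.1], [0.1, -0.0], [-0.3, -0.2], [-0.1, 0.2]]
cover [ 0.6936 -0.0327  0.6383] [[0.3, 0.2], [-0.6, -0.1], [0.1, -0.2], [0.2, 0.1]]
G [[0.536, -0.045], [0.3949, -0.0418], [0.3922, -0.1423], [0.5344, -0.1476]] [ 0.46439231 -0.09415158]
yaw -0.029820819072211326 size 0.14112744737484229 0.1026396746719904
bar [ 0.69283307 -0.031824  ] 0.5767542897407977 0.06414759802192452
0 [[0.452, 0.193], [0.498, 0.232], [0.57, 0.211]]
0.05 [[0.453, 0.187], [0.498, 0.224], [0.566, 0.204]]
0.1 [[0.454, 0.181], [0.497, 0.216], [0.563, 0.197]]
[[[0.466, 0.241], [0.462, 0.272]], [[0.369, 0.209], [0.369, 0.241]]]
```

Call:
move_arm(motion=[0,0,0,0,0,7.23,1,0,0,0,0,0,7.23,1,0,0,0,0,0,7.24,1,16,-38,0,0,0,0,1,16,-38,0,0,0,0,1,16,-38,0,0,0,0,1,16,-38,0,0,0,0,1,16,-38,0,0,0,0,1])

```text
t: 3.55
position: [0.2837, -0.3195, 0.2306]
ee_rot: [3.141, -0.0, -0.0]
ft_force: [0.4, 0.4, -0.0]
width: 0.0938
gripper_force: 0.0
```

Call:
move_arm(motion=[16,-38,0,0,0,0,1,16,-38,0,0,0,0,1,16,-38,0,0,0,0,1,16,-38,0,0,0,0,1,16,-38,0,0,0,0,1,16,-38,0,0,0,0,1,16,-38,0,0,0,0,1,16,-38,0,0,0,0,1])

```text
t: 4.35
position: [0.4118, -0.0152, 0.2307]
ee_rot: [3.141, -0.001, 0.0]
ft_force: [0.0, -0.4, -0.8]
width: 0.0938
gripper_force: 0.0
```

Call:
move_arm(motion=[14.2,-28.4,0,0,0,0,1,14.2,-28.4,0,0,0,0,1,14.2,-28.4,0,0,0,0,1,14.2,-28.4,0,0,0,0,1,0,0,30,0,0,0,1,0,0,30,0,0,0,1,0,0,30,0,0,0,1,0,0,0,0,0,0,1])

```text
t: 5.15
position: [0.4665, 0.0965, 0.1375]
ee_rot: [3.141, 0.006, 0.0]
ft_force: [-0.1, 0.6, -0.3]
width: 0.0938
gripper_force: 0.0
```

Run:
```python
from h import *
o=observe();print(o["position"])
a=save("top","t2"); b=save("side","s2")
f=lambda i,u,v,w,h:cv2.resize(i[v:v+h,u:u+w,::-1],(400,400))
cv2.imwrite("pics/c2.png",np.hstack([f(a,200,200,180,180),f(b,260,200,180,180)]))
```

```text
[0.46650942 0.0964607  0.13750124]
```

View pics/c2.png

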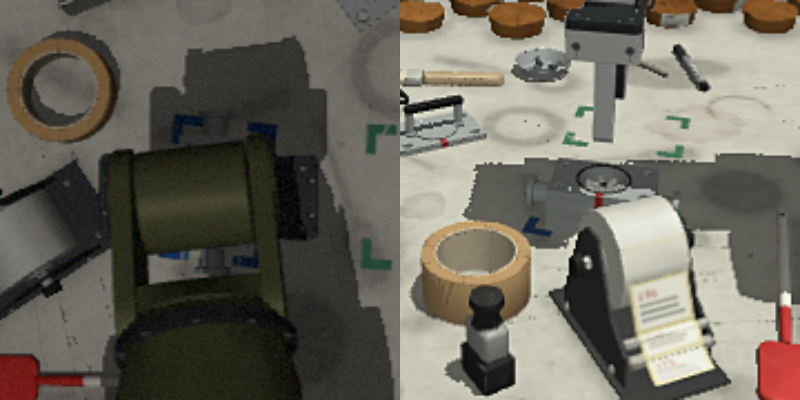

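The left crop shows the gripper above the housing (hidden) with the dispenser just clear at the left. The right crop shows the jaws above the housing, the dispenser low and in front.

Call:
move_arm(motion=[1,-3,20,0,0,0,1,0,0,25,0,0,0,1,0,0,25,0,0,0,1,0,0,20,0,0,0,1,0,0,4,0,0,0,1,0,0,0,0,0,0,1])

```text
t: 5.85
position: [0.4699, 0.0997, 0.0476]
ee_rot: [-3.141, -0.001, -0.0]
ft_force: [0.6, 0.7, 0.9]
width: 0.0936
gripper_force: 0.0
```

Call:
move_arm(motion=[0,0,0,0,0,0,-1,0,0,0,0,0,0,-1,0,0,0,0,0,0,-1,0,0,0,0,0,0,-1,0,0,0,0,0,0,-1,0,0,0,0,0,0,-1])

```text
t: 6.45
position: [0.4699, 0.1003, 0.0476]
ee_rot: [-3.14, -0.002, -0.0]
ft_force: [-1.4, 6.6, 6.1]
width: 0.0677
gripper_force: 30.0
```

Call:
move_arm(motion=[0,3,0,0,0,0,-1,0,7,0,0,0,0,-1,0,11,0,0,0,0,-1,-1,14,0,0,0,0,-1,-1,14,0,0,0,0.6,-1,-1,14,0,0,0,0.6,-1,-1,14,0,0,0,0.5,-1])

```text
t: 7.15
position: [0.4655, 0.0229, 0.0476]
ee_rot: [-3.14, -0.003, -0.03]
ft_force: [0.3, 7.5, 5.0]
width: 0.0675
gripper_force: 30.0
```

Call:
move_arm(motion=[0,17,0,0,0,0,-1,0,18,0,0,0,0,-1,0,18,0,0,0,0,-1,0,18,0,0,0,0,-1,0,17,0,0,0,0,-1,0,14,0,0,0,0,-1,0,10,0,0,0,0,-1,0,5,0,0,0,0,-1])

```text
t: 7.95
position: [0.4619, -0.0943, 0.0476]
ee_rot: [-3.14, -0.002, -0.031]
ft_force: [0.3, 10.0, 8.1]
width: 0.0682
gripper_force: 30.0
```

Call:
move_arm(motion=[0,0,0,0,0,0,-1,0,0,0,0,0,0,-1])

```text
t: 8.15
position: [0.4619, -0.0946, 0.0476]
ee_rot: [3.141, -0.002, -0.03]
ft_force: [-1.8, -0.8, 7.3]
width: 0.0677
gripper_force: 30.0
```

Call:
move_arm(motion=[2,0,0,0,0,0,-1,1.5,0,0,0,0,0,-1,0,0,0,0,0,0,1,0,0,0,0,0,0,1,0,0,0,0,0,0,1,0,0,0,0,0,0,1])

```text
t: 8.75
position: [0.4648, -0.0944, 0.0465]
ee_rot: [3.142, -0.0, -0.03]
ft_force: [-0.0, -0.3, -0.4]
width: 0.0936
gripper_force: 0.0
```

Call:
move_arm(motion=[0,0,-10,0,0,0,1,0,0,-20,0,0,0,1,0,0,-30,0,0,0,1,0,0,-30,0,0,0,1,0,0,-30,0,0,0,1,30,-5,0,0,0,0,1,30,-5,0,0,0,0,1,0,0,0,0,0,0,1])

```text
t: 9.55
position: [0.5271, -0.0858, 0.1672]
ee_rot: [3.141, -0.001, -0.029]
ft_force: [-0.2, -0.4, 0.5]
width: 0.0938
gripper_force: 0.0
```

Call:
move_arm(motion=[0,0,0,0,0,-7.65,1,0,0,0,0,0,-7.65,1,0,0,0,0,0,-7.65,1,0,0,0,0,0,-7.65,1,0,0,0,0,0,-7.65,1,33,11,0,0,0,0,1,33,11,0,0,0,0,1])

```text
t: 10.25
position: [0.5914, -0.0646, 0.1675]
ee_rot: [3.141, -0.0, 0.637]
ft_force: [0.6, 0.1, -0.4]
width: 0.0938
gripper_force: 0.0
```

Run:
```python
from h import *
print(observe()["position"],observe()["ee_rot"])
a=save("top","t3")
cv2.imwrite("pics/c3.png",cv2.resize(a[150:330,260:430,::-1],None,fx=3.3,fy=3.3,interpolation=cv2.INTER_CUBIC))
```

```text
[ 0.59140692 -0.06459071  0.16751921] [ 3.14115016e+00 -3.57056150e-04  6.37401368e-01]
```

View pics/c3.png

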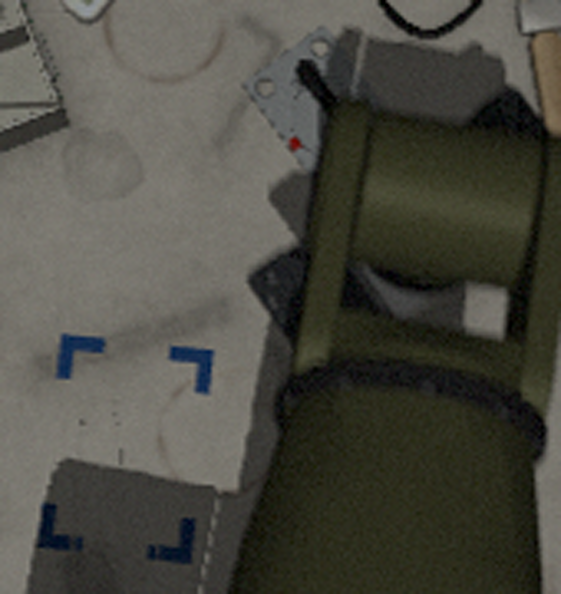

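Blue place is now empty; the arm hides the housing. On to the cover.

Call:
move_arm(motion=[34,12,0,0,0,0,1,34,12,0,0,0,0,1,33,11,0,0,0,0,1,0,0,25,0,0,0,1,0,0,25,0,0,0,1,0,0,0,0,0,0,1])

```text
t: 10.9
position: [0.6912, -0.0324, 0.113]
ee_rot: [-3.137, 0.005, 0.638]
ft_force: [-0.8, 0.9, 0.6]
width: 0.0942
gripper_force: 0.0
```

Run:
```python
from h import *
o=observe();p=o["position"];y=o["ee_rot"][2];d=np.array([.6936,-.0327])-p[:2]
print(p,o["ee_rot"],"dx,dy",1000*(d[0]*np.cos(y)+d[1]*np.sin(y)),1000*(d[0]*np.sin(y)-d[1]*np.cos(y)),(p[2]-.048)*1000)
b=save("side","s3")
cv2.imwrite("pics/c4.png",cv2.resize(b[180:330,200:400,::-1],None,fx=4,fy=4,interpolation=cv2.INTER_CUBIC))
```

```text
[ 0.69122759 -0.03241075  0.11303419] [-3.1373101   0.00478254  0.63814118] dx,dy 1.7332239136382808 1.645585083582763 65.03418771980908
```

View pics/c4.png

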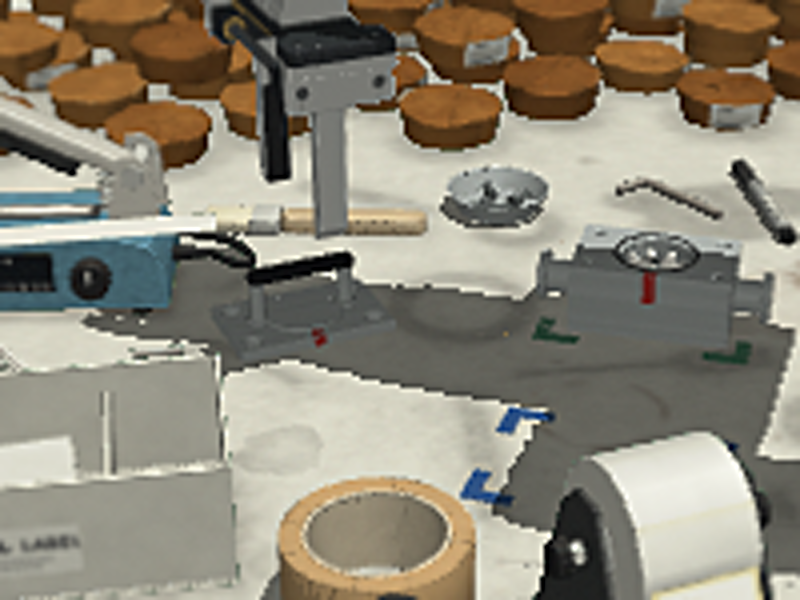

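The side crop shows the housing inside the green corners (about (650,285)) with the rotor seated, and the jaws above the black handle at (300,268). I'll descend and grip.

Call:
move_arm(motion=[1,1,20,0,0,0,1,0,0,20,0,0,0,1,0,0,15,0,0,0,1,0,0,5,0,0,0,1,0,0,0,0,0,0,1])

```text
t: 11.45
position: [0.6945, -0.0328, 0.0569]
ee_rot: [-3.142, 0.0, 0.638]
ft_force: [0.3, 0.6, -0.6]
width: 0.0941
gripper_force: 0.0
```

Run:
```python
from h import *
o=observe();p=o["position"];y=o["ee_rot"][2];d=np.array([.6936,-.0327])-p[:2]
print(p,o["ee_rot"],"dx,dy",1000*(d[0]*np.cos(y)+d[1]*np.sin(y)),1000*(d[0]*np.sin(y)-d[1]*np.cos(y)),(p[2]-.048)*1000)
```

```text
[ 0.69452206 -0.03280556  0.05685997] [-3.14156876e+00  5.91228991e-05  6.37908341e-01] dx,dy -0.6778676493227659 -0.6338988027940581 8.859969900595456
```

Call:
move_arm(motion=[-0.7,-0.6,8.5,0,0,0,1,0,0,0,0,0,0,1,0,0,0,0,0,0,-1,0,0,0,0,0,0,-1,0,0,0,0,0,0,-1,0,0,0,0,0,0,-1,0,0,0,0,0,0,-1,0,0,0,0,0,0,-1])

```text
t: 12.25
position: [0.6936, -0.0326, 0.048]
ee_rot: [3.142, -0.0, 0.638]
ft_force: [0.2, 0.2, -0.5]
width: 0.0494
gripper_force: 0.0
```

Call:
move_arm(motion=[0,0,0,0,0,0,-1,0,0,0,0,0,0,-1,0,0,0,0,0,0,-1,0,0,0,0,0,0,-1])

```text
t: 12.65
position: [0.6936, -0.0326, 0.048]
ee_rot: [-3.142, -0.0, 0.638]
ft_force: [0.2, -0.3, -0.5]
width: 0.0174
gripper_force: 0.0
```

Almost closed on the 11 mm bar; close further, then lift.

Call:
move_arm(motion=[0,0,0,0,0,0,-1,0,0,0,0,0,0,-1,0,0,0,0,0,0,-1,0,0,0,0,0,0,-1])

```text
t: 13.05
position: [0.6937, -0.0327, 0.048]
ee_rot: [3.141, -0.0, 0.638]
ft_force: [0.3, -1.2, 0.0]
width: 0.0107
gripper_force: 30.0
```

Call:
move_arm(motion=[0,0,-8,0,0,0,-1,0,0,-15,0,0,0,-1,0,0,-25,0,0,0,-1,0,0,-25,0,0,0,-1,0,0,-25,0,0,0,-1,0,0,-10,0,0,0,-1,0,0,0,0,0,0,-1])

```text
t: 13.75
position: [0.6941, -0.0326, 0.158]
ee_rot: [3.14, -0.002, 0.638]
ft_force: [1.1, -0.8, -3.2]
width: 0.0105
gripper_force: 30.0
```

Call:
move_arm(motion=[0,0,0,0,0,7.66,-1,0,0,0,0,0,7.66,-1,0,0,0,0,0,7.66,-1,0,0,0,0,0,7.66,-1,0,0,0,0,0,7.66,-1,-25,-20,0,0,0,0,-1,-30,-25,0,0,0,0,-1,-30,-25,0,0,0,0,-1])

```text
t: 14.55
position: [0.6089, 0.0405, 0.1541]
ee_rot: [3.142, 0.003, -0.031]
ft_force: [0.4, 0.8, -2.6]
width: 0.0106
gripper_force: 30.0
```

Call:
move_arm(motion=[-30,-25,0,0,0,0,-1,-30,-25,0,0,0,0,-1,-30,-20,0,0,0,0,-1,-15,-10,0,0,0,0,-1,0,0,0,0,0,0,-1,0,0,0,0,0,0,-1])

```text
t: 15.15
position: [0.5082, 0.123, 0.1554]
ee_rot: [3.141, 0.001, -0.03]
ft_force: [-0.1, 0.5, -3.0]
width: 0.0108
gripper_force: 30.0
```

Run:
```python
from man import *
o=observe();print(o["position"],o["ee_rot"],o["gripper_force"])
a=save("top","t4"); b=save("side","s4")
g=lambda i,u,v,w,h:cv2.resize(i[v:v+h,u:u+w,::-1],(w*4,h*4),interpolation=cv2.INTER_CUBIC)
cv2.imwrite("pics/c5.png",np.hstack([g(a,350,240,75,100),g(b,280,190,120,100)]))
print(np.round(fit("thread0",(.465,-.094),-.03,.048,("top",)),4))
print(np.round(fit("thread0",(.465,-.094),-.03,.048,("side",)),4))
```

```text
[0.50823837 0.1229815  0.15543011] [ 3.14137110e+00  6.69942161e-04 -3.00217233e-02] 29.997568130493164
top 1 [377. 310.] [-2.   3.3]
top 3 [400. 268.] [2.1 0.6]
top 2 [401. 311.] [-1.8 -2.6]
top 0 [379. 268.] [ 1.7 -0.7]
[ 0.4638 -0.095  -0.0136]
side 0 [346. 250.] [ 9.3 14. ]
side 2 [383. 242.] [-1.   0.4]
side 3 [353. 240.] [-5.2 -0.5]
side 1 [383. 248.] [ 0.9 -6.1]
[ 0.4554 -0.0882  0.1159]
```

View pics/c5.png

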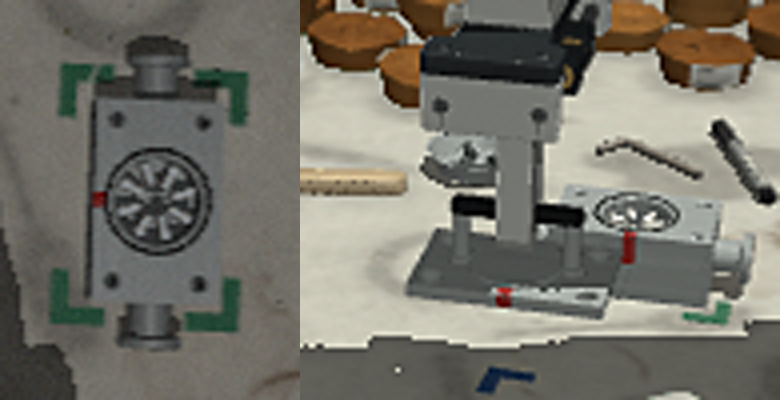

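The top crop shows threads at (117,120), (204,123), (112,281), (198,285), with the housing square in the green corners. The side crop shows the cover level in the jaws, red mark towards the camera (+y).

Run:
```python
from man import *
L=[(117,120),(112,281),(198,285),(204,123)]
a=cv2.imread("pics/t4.png",0).astype(float)
def ref(u,v,r=2.5):   # dark-centroid
    yy,xx=np.mgrid[int(v)-3:int(v)+5,int(u)-3:int(u)+5]; w=a[yy,xx]; w=np.clip(np.percentile(w,60)-w,0,None)*(np.hypot(xx-u,yy-v)<r)
    return (xx*w).sum()/w.sum(),(yy*w).sum()/w.sum()
px=[((x+.5)/4-.5+350,(y+.5)/4-.5+240) for x,y in L]
for pp in(px,[ref(*q) for q in px]):
    p,e=rigid(np.array([px2w("top",*q,.048)[:2] for q in pp])); print(p.round(4),e.round(1).tolist())
o=observe();p=o["position"];y=o["ee_rot"][2];zt=p[2]-.048+.008
c,s=np.cos(y),np.sin(y)
for nm,q in (("h0",(.043,.023)),("h1",(-.043,.023)),("h2",(-.043,-.023)),("c+x+y",(.054,.034)),("c-x+y",(-.054,.034)),("c+x-y",(.054,-.034)),("mark",(0,.034)),("bar+",(.037,0)),("bar-",(-.037,0))):
    z=zt if nm[0]!='b' else zt+.034
    u=w2px("side",[p[0]+c*q[0]-s*q[1],p[1]+s*q[0]+c*q[1],z]); print(nm,((u-[280,190]+.5)*4-.5+[300,0]).round())
u=w2px("side",[p[0]+.01,p[1],zt])-w2px("side",[p[0],p[1],zt]);print("crop px per 10mm x",u*4)
q=[.4648,-.0944]; # housing by gripper in side view
for n,m in (("t0",(.043,.023)),("t1",(-.043,.023)),("t2",(-.043,-.023))):
    u=w2px("side",[q[0]+m[0]+.03*m[1],q[1]-.03*m[0]+m[1],.048]); print(n,((u-[280,190]+.5)*4-.5+[300,0]).round())
```

```text
[ 0.4623 -0.0942 -0.0307] [[0.3, -0.1], [-0.2, 0.2], [-0.0, -0.2], [-0.0, 0.2]]
[ 0.4626 -0.0942 -0.0285] [[0.1, -0.1], [-0.1, 0.0], [-0.1, -0.0], [0.2, 0.1]]
h0 [433. 277.]
h1 [588. 295.]
h2 [602. 257.]
c+x+y [408. 284.]
c-x+y [605. 308.]
c+x-y [439. 229.]
mark [506. 296.]
bar+ [454. 204.]
bar- [587. 219.]
crop px per 10mm x [-17.78696383  -1.81446428]
t0 [567. 222.]
t1 [695. 236.]
t2 [703. 206.]
```

Call:
move_arm(motion=[-3,15,0,0,0,0,-1,-5,28,0,0,0,0,-1,-6,34,0,0,0,0,-1,-6,34,0,0,0,0,-1,-6,34,0,0,0,0,-1,-6,34,0,0,0,0,-1,-5,27,0,0,0,0,-1,-2,12,0,0,0,0,-1])

```text
t: 16.25
position: [0.4618, -0.0961, 0.156]
ee_rot: [3.141, 0.0, -0.033]
ft_force: [0.1, 0.7, -2.4]
width: 0.0103
gripper_force: 30.0
```

Call:
move_arm(motion=[0,0,0,0,0,0,-1,0,0,15,0,0,0,-1,0,0,10,0,0,0,-1,0,0,5,0,0,0,-1,0,0,0,0,0,0,-1,0,0,0,0,0,0,-1])

```text
t: 16.85
position: [0.4628, -0.0934, 0.1262]
ee_rot: [3.142, -0.0, -0.03]
ft_force: [-0.1, -0.5, -3.0]
width: 0.0103
gripper_force: 30.0
```

```bash
cat > d.py <<'E'
from man import *
o=observe();p=o["position"];y=o["ee_rot"][2];d=np.array([.4625,-.0943])-p[:2]
print(p,o["ee_rot"],"dx,dy",1000*(d[0]*np.cos(y)+d[1]*np.sin(y)),1000*(d[0]*np.sin(y)-d[1]*np.cos(y)),(p[2]-.108)*1000,o["ft_force"])
E
python3 d.py
```

```text
[ 0.4628474  -0.09338612  0.12622784] [ 3.14158128e+00 -2.42891322e-04 -2.99860387e-02] dx,dy -0.319843578043054 0.9238818379148067 18.227838042787035 [-0.1106121  -0.51735668 -2.9633201 ]
```

Call:
move_arm(motion=[-0.3,0.9,6,0,0,0,-1,0,0,6,0,0,0,-1,0,0,4,0,0,0,-1,0,0,1,0,0,0,-1,0,0,0,0,0,0,-1,0,0,0,0,0,0,-1])

```text
t: 17.45
position: [0.4624, -0.0946, 0.1091]
ee_rot: [3.142, -0.0, -0.031]
ft_force: [-0.1, 0.7, -2.4]
width: 0.0108
gripper_force: 30.0
```

```bash
python3 d.py
python3 - <<'E'
from man import *
b=save("side","s5"); a=save("top","t5")
g=lambda i,u,v,w,h:cv2.resize(i[v:v+h,u:u+w,::-1],(w*5,h*5),interpolation=cv2.INTER_CUBIC)
cv2.imwrite("pics/c6.png",g(b,310,185,100,100))
C=[.4625,-.0943];y=-.03;c,s=np.cos(y),np.sin(y)
z0=observe()["position"][2]-.048
for nm,q,z in (("cov +x+y top",(.054,.034),z0+.008),("cov -x+y top",(-.054,.034),z0+.008),("cov bot +x",(.054,.034),z0),("cov bot -x",(-.054,.034),z0),("hous +x",(.054,.034),.048),("hous -x",(-.054,.034),.048),("h0",(.043,.023),z0+.008),("h1",(-.043,.023),z0+.008)):
    u=w2px("side",[C[0]+c*q[0]-s*q[1],C[1]+s*q[0]+c*q[1],z]); print(nm,((u-[310,185]+.5)*5-.5).round())
E
```

```text
[ 0.46235827 -0.09457208  0.10905016] [ 3.14152980e+00 -1.25920208e-04 -3.05296737e-02] dx,dy 0.13335713259796475 -0.27627807288962153 1.0501601834767837 [-0.08923546  0.7156675  -2.35913803]
cov +x+y top [165. 274.]
cov -x+y top [370. 296.]
cov bot +x [164. 287.]
cov bot -x [369. 310.]
hous +x [164. 310.]
hous -x [367. 332.]
h0 [189. 267.]
h1 [351. 285.]
```

View pics/c6.png

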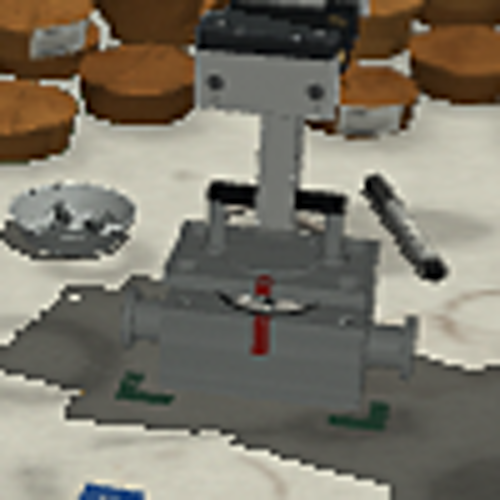

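The side crop shows the cover level above the housing with a clear gap. The red marks line up, cover at (264,285) and housing at (261,335), a difference that matches what's predicted for exact alignment. Hold briefly, then hand in.

Call:
move_arm(motion=[0,0,0,0,0,0,-1,0,0,0,0,0,0,-1,0,0,0,0,0,0,-1,0,0,0,0,0,0,-1,0,0,0,0,0,0,-1,0,0,0,0,0,0,-1])

```text
t: 18.15
position: [0.4623, -0.0945, 0.109]
ee_rot: [-3.142, -0.0, -0.031]
ft_force: [0.6, -0.8, -3.1]
width: 0.0106
gripper_force: 30.0
```

```bash
python3 d.py; python3 -c "
from workcell import r
print(r.job_done())"
```

```text
[ 0.46230521 -0.09453135  0.10895269] [-3.14156999e+00 -2.21081320e-06 -3.05219301e-02] dx,dy 0.18764048812763182 -0.2371848913881904 0.9526940496539793 [ 0.59328818 -0.81849814 -3.1412612 ]
the job is handed in; nothing more can be done
None
```

I slid the housing into the green corners and handed the job in with the cover held level about 13 mm above it, red over red; by my measurements the holes line up to about 1 mm, but no verdict came back.

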